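# Open the touch-latch spice cupboard

### The arm

A 6-joint arm with a two-finger parallel gripper is mounted at the origin on a cart in front of the work surface, level with it; the furniture and walls round the work are solid. World frame = base frame: x ahead of the robot, y to its left, z up, the work surface at z = 0. Lengths are in m, angles in degrees, forces in N, time in s.
With the tool pointing down it reaches from about 0.25 to 0.725 m from the base axis. Payload 9.7 kg.
Tool frame: the origin (TCP) lies midway between the tips of the shut fingers; the grasp point (between the pads) lies 19 mm behind it (bot.hold_point_z is the distance from the TCP to the grasp point, in m); z points along the fingers, y is the line along which they close (so a half turn about z gives the same grasp; the last joint's range is limited). The gripper opens to 85 mm and grips with 20 to 120 N. Pads are 22 mm wide; open, the fingers measure 114 mm over their backs; the gripper's body (76 mm by 85 mm) begins 54 mm behind the grasp point. The pads swing forward as they close: fully open they stand 13 mm farther back than shut.
Start: joints at [-64.114, 4.979, 10.078, 95.1, 0, 90], TCP at [0.24, -0.495, 0.231] pointing down, gripper open.
Joint ranges: [-179.16, 179.16], [-48.56, 103.87], [-65.8, 70.77], [-126.05, 130.52], [-82.76, 87.17], [-180, 180]. Speed limits (degrees/s): [127.2, 127.2, 147.25, 180, 180, 180].

### API

Orientations are given as [roll, pitch, yaw] about the fixed x, y, z axes, in that order (R = Rz(yaw) Ry(pitch) Rx(roll)).
In Python, from workcell import bot gives the robot as it stands.
- The arm moves only by the tool play_rows, never from a script. Its argument "steps" is a list that holds one entry, the list of rows, each a list of 4 numbers: the shift along the tool's x, y, z in m, then the turn about the tool's z in rad. In form: [[[tx, ty, tz, yaw], ...]]. A call has exactly 5 rows; each row shifts and turns the commanded pose from where the row before left it, along the tool's axes as they then stand; what a row does not reach is not made up. A row lasts 1/12 s, in which the tool goes at most 41.7 mm and 7.16 degrees, less where a joint would pass 70% of its speed; a pose out of reach is approached as far as the arm can. A call is refused whole if a number of a shift passes 0.0417 or a number of a turn 0.125, either way. A call with a gripper value outside its range is refused whole. "gripper" is the finger opening in m, from 0 to 0.0854, set as the call begins (left out, the last holds). The fingers move at their own pace and stop on an object; "squeeze" is the grip in N (left out, the last holds). Time passes only in rows, so rows that do not move let the fingers close, or fill a call up. It gives the time, the measured TCP pose, the force, the opening and the grip force at its end, in the units of the state.
- bot.get_obs(): the state, without advancing time (a new reading comes with each control period).
- bot.camera(name): name is "side" or "top"; returns a dict with "img" (480x640x3 uint8, blue, green, red), "vfov" (degrees; the focal length in pixels is half the picture's height over the tangent of half this angle, whatever the lens; pixels are square), "cx", "cy" (the principal point, pixels), "xyz" and "attitude" of the camera in the world. Camera axes: x right, y down, z forward; pixel columns grow to the right and rows downward; lengths in m; the calibration is good to about 2 mm. A picture is of the moment at which its call begins. There is no depth.
- bot.job_done(): hands the job in; it is judged then, once.
The state is a dict: "time": time; "q": joint angles; "qd": joint speeds; "joint_efforts": joint torques, N m; "ee_pos": TCP position; "tcp_rot": TCP orientation; "wrist_force": force on the tool from outside, world axes, zero at the start; "torque": the same for the moment, N m; "opening": finger opening in m; "grasp_force": force on a finger pad.
Only numpy, scipy, OpenCV 4.12 (cv2) and the standard library are available. Lean on these libraries where they do the work, as an engineer would, in place of code of your own. Each camera call takes 0.05 s, during which the arm holds its last target. There are 200 camera calls.

### The job

Open the wider of the two small worktop cupboards by touch alone, gripping and lifting nothing: press its handle-less door in at the free edge until the push-to-open catch lets go, then back off so that the door springs ajar by itself. Then reach behind the free edge and push the door wide open, so that it stands about straight out from the cupboard and stays there. Never pinch the door, leave the narrower cupboard's door shut, and leave the other things standing where they are.

Things in the scene. Friction and masses are not known exactly. Their poses are not given: they have to be found in the camera images.
- wide_cupboard: The wider cupboard, fixed: pale wood box 100 deep (x), 160 wide (y), 160 mm high, with one plain white handle-less door in front. Origin: centre of the box's underside, on the worktop; x points from door to back, y left, z up. Box's front rim at x = -50 mm, shut door's outer face at x = -70 mm. May stand left or right of the narrower one, turned up to 12 degrees
- wide_door (a joint): Wide door's angle, rad: 0 shut and latched, positive opening towards the robot about its upright left (+y) edge, stop at 1.6; pressed-in stop at -0.032. Pressing the free edge in about 3 mm (-0.02 rad, about 5 N) frees the catch; when the finger withdraws, a spring pushes the door to about 0.4 rad at about 1 rad/s and acts no further. Beyond, it turns freely with slight friction
- wide_press (a point): Where to press the wide door: on its outer face, 22 mm from the free (right, -y) edge, 125 mm above the worktop; moves with the door. The door is 160 wide, 150 high (5 to 155 mm above the worktop), 14 mm thick. Inside, under 60 mm above the worktop, are its catch and spring plunger: reach behind the door higher up
- wide_edge (a point): Middle of the thickness of the wide door's free edge, 125 mm above the worktop, 160 mm from the hinge; moves with the door
- wide_hinge (a point): On the hinge axis of the wide door (upright), in the middle of the door's thickness, 125 mm above the worktop; fixed to the cupboard
- narrow_cupboard: The narrower cupboard, fixed: like the wide one but 110 mm wide and empty; same origin and axes. To be left shut
- narrow_door (a joint): Angle of the narrow door, rad, same sense and same kind of catch: 0 shut; must stay shut
- oil: Small oil bottle with brown cap, 51 mm wide, 123 mm high, origin under it, at the left end near the wall; loose bystander
- apple: Apple, 80 mm, 69 mm high, origin under it, between the two cupboards' fronts; loose bystander
- tin: Food tin, 75 mm wide, 58 mm high, origin under it, in front of the narrow cupboard; loose bystander
- lemon: Lemon, 78 x 55 mm, 56 mm high, origin under it, on the sink's front rim at the right; loose bystander
- mill: Salt shaker, 44 mm wide, 90 mm high, origin under it, at the left end near the oil bottle; loose bystander
- matches: Matchbox, 39 x 61 x 17 mm, origin under it, lying on top of the narrow cupboard; loose bystander

How it is judged (in metres and radians):
On the way, in this order (a step that is already met when the one before it is completed fails the run):
1. the wide door is pressed in at its catch (value of joint wide_door below -0.012 rad).
2. the wide door has sprung ajar by itself, untouched (value of joint wide_door above 0.2 rad and contact force between each of the fingers, the arm and wide_door below 0.5 N), for 0.1 s.
At the end, for the whole second after the job is handed in: The wide door stands still at more than 1.1 rad (63 degrees) open, and the narrow door is shut (under 0.05 rad) (value of joint wide_door above 1.1 rad and velocity of joint wide_door between -0.05 and 0.05 rad/s and value of joint narrow_door below 0.05 rad); the robot touches nothing.
It fails at once if the door is pinched: fingers press on both its faces at once (contact force between the fingers and wide_door_c1 above 3 N and contact force between the fingers and wide_door_c2 above 3 N).
It fails at once if the narrow door is opened (value of joint narrow_door above 0.05 rad).
It fails at once if a bystander is lifted, carried or knocked more than 30 mm from its place (distance of any of oil, apple, tin, lemon, mill, matches from where it was at the start of the episode above 0.03 m).
It also fails if it takes over 42 s, if anything falls off the work surface, if the arm or the gripper's body presses on something with over 40 N, if the wrist force passes 120 N, or if a joint passes its speed limit or range.

## Working session

There is one attempt and no reset: what is moved stays moved. The work goes in short steps, Python scripts to look and compute and a tool call to move; the robot and the scene stay as the last step left them, time stands still between calls to the robot, and variables do not carry over. Pictures are saved under pics/ and viewed, at most 10 in all, crops included, and the job is handed in when it is done.

Besides the shell and the picture viewer there is one more tool, called by a JSON object that holds its "name" and its "arguments", one argument or row to a line. play_rows: Moves the arm, as the interface text tells. Its arguments: {"type":"object","properties":{"steps":{"type":"array","items":{"type":"array","items":{"type":"array","items":{"type":"number"}}}},"gripper":{"type":"number"},"squeeze":{"type":"number"}},"required":["steps"]}

```bash
mkdir -p pics
python3 - <<'E'
from workcell import bot
import cv2
for n in("top","side"):
    c=bot.camera(n); cv2.imwrite(f"pics/{n}0.png",c["img"]); print(n,c["vfov"],c["cx"],c["cy"],c["xyz"],c["attitude"])
o=bot.get_obs(); print(o)
E
```

```text
top 55.81790510836229 317.5189377948444 246.4905778241265 [ 0.33546766 -0.00275059  1.08318163] [-171.08634728   -0.42494728  -90.26969172]
side 46.57937124676755 328.06859097487046 242.4156833814845 [-0.29837782 -0.8562744   1.13128533] [-131.21288029    0.24662692  -42.76371252]
{'time': 0.1, 'q': array([-6.41127897e+01,  5.00874589e+00,  1.00400254e+01,  9.50993566e+01,
       -3.52687223e-05,  8.99999683e+01]), 'qd': array([-0.0463151 , -0.03818585,  0.18712491,  0.02837562, -0.05467754,
        0.01392572]), 'joint_efforts': array([ 1.78709150e-03, -5.21561158e+01,  4.65653765e+01,  1.59619987e-02,
        8.72373380e-05, -1.84188400e-05]), 'ee_pos': array([ 0.24004438, -0.49463326,  0.23065555]), 'tcp_rot': array([-1.79931923e+02,  3.52309874e-05,  2.58872421e+01]), 'wrist_force': array([ 0.31678291,  0.30116273, -0.98985489]), 'torque': array([-0.0149935 , -0.04588149, -0.00692945]), 'grasp_force': 0.0, 'opening': 0.08569537143173796}
```

View pics/top0.png

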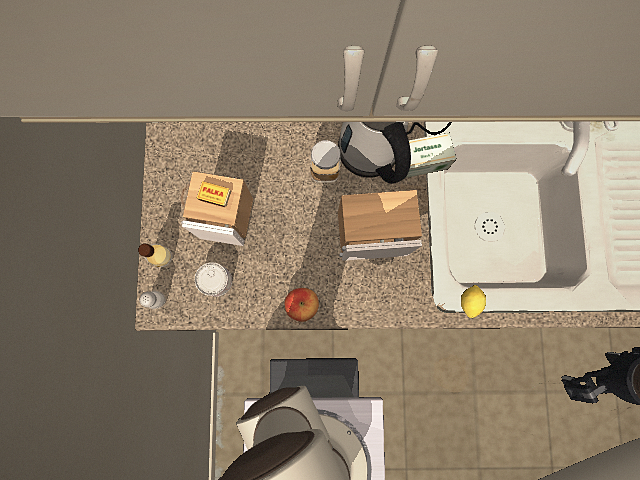

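View pics/side0.png

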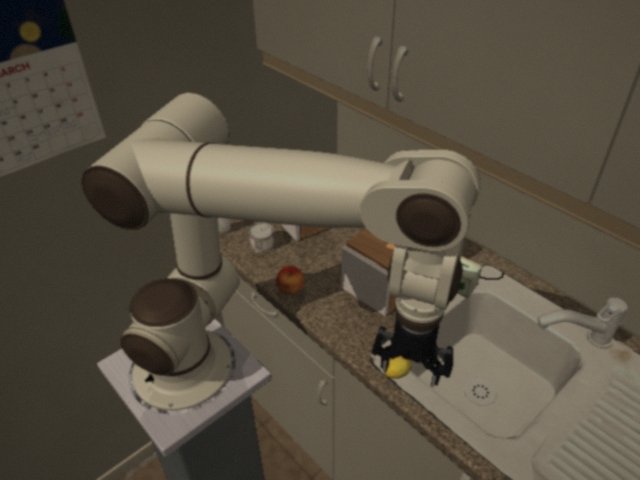

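The top view shows the wide cupboard at about px (342–422, 190–260), the narrow one at (183–250, 172–245), the apple at (302,304) and the lemon at (473,300). I'll enlarge the wide one next.

```bash
cat > h.py <<'E'
import numpy as np
from scipy.spatial.transform import Rotation as R
def ray(c,u,v,z):
    f=240/np.tan(np.radians(c["vfov"]/2))
    d=R.from_euler("xyz",c["attitude"],degrees=True).apply([(u-c["cx"])/f,(v-c["cy"])/f,1])
    p=np.array(c["xyz"]); return p+d*(z-p[2])/d[2]
E
python3 - <<'E'
import cv2
from workcell import bot
from h import *
i=cv2.imread("pics/top0.png")[175:275,325:440]
cv2.imwrite("pics/c1.png",cv2.resize(i,None,fx=6,fy=6,interpolation=cv2.INTER_CUBIC)[:600,:690])
c=bot.camera("top")
for n,u,v,z in [("apple",302,304,.035),("lemon",473,300,.028),("tin",212,279,.058),("blackmug",325,150,.08)]: print(n,ray(c,u,v,z))
E
```

```text
apple [0.36633932 0.02495282 0.035     ]
lemon [ 0.37397599 -0.37153296  0.028     ]
tin [0.42267204 0.22780934 0.058     ]
blackmug [ 0.71919304 -0.02934551  0.08      ]
```

View pics/c1.png

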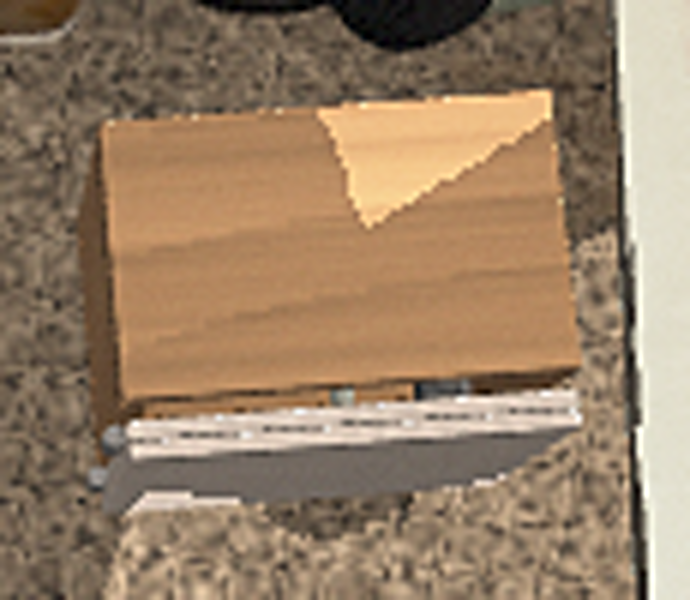

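The crop shows the roof corners (z = 0.16) at (103,123), (552,90), (580,368) and (124,402). The door's top front edge runs (130,460)–(580,425), and its free edge is on the right.

Run:
```python
from workcell import bot
from h import *
c=bot.camera("top")
P=[ray(c,325+(u+.0)/6-.4,175+v/6-.4,.16)[:2] for u,v in [(103,123),(552,90),(580,368),(124,402)]]
P=np.array(P); print(P, [np.linalg.norm(P[i]-P[i-1]) for i in range(4)])
D=np.array([ray(c,325+u/6-.4,175+v/6-.4,.155)[:2] for u,v in [(130,460),(580,425)]]);print("door front",D)
B=np.array([[.05,.08],[.05,-.08],[-.05,-.08],[-.05,.08]])
# rigid fit
pc=P.mean(0);q=P-pc; a=np.arctan2((B[:,0]*q[:,1]-B[:,1]*q[:,0]).sum(),(B*q).sum())
M=np.array([[np.cos(a),-np.sin(a)],[np.sin(a),np.cos(a)]])
print("yaw",np.degrees(a),"c",pc, "res",(q-B@M.T))
print("door local",(D-pc)@M)
for n,p in dict(press=[-.07,-.058],edge=[-.063,-.08],hinge=[-.063,.08]).items(): print(n,pc+M@p)
```

```text
[[ 0.589319   -0.06172961]
 [ 0.60084257 -0.21965402]
 [ 0.50162543 -0.22551321]
 [ 0.49025786 -0.0676789 ]] [np.float64(0.09923962455180492), np.float64(0.15834428343963516), np.float64(0.09938999310228935), np.float64(0.15824313999744033)]
door front [[ 0.47078989 -0.06981442]
 [ 0.48247332 -0.22591257]]
yaw 3.9385055070948085 c [ 0.54551122 -0.14364394] res [[-5.79269077e-04 -1.33102964e-03]
 [-4.54271225e-05  3.66694504e-04]
 [ 5.01268635e-04  1.37607940e-03]
 [ 1.23427564e-04 -4.11744258e-04]]
door local [[-0.06947382  0.07878745]
 [-0.06853971 -0.07774454]]
press [ 0.47966031 -0.20631496]
edge [ 0.48815486 -0.22778221]
hinge [ 0.47716514 -0.06816007]
```

The fit gives yaw 3.9° and a 0.7 m residual of about 1 mm. The press point is at (0.480, -0.206) and the hinge at (0.477, -0.068). I'll shut the fingers and turn the tool to a yaw near 184°, so that the last joint has range to follow the door.

{"name": "play_rows", "arguments": {
  "steps": [
    [[0,0,0,-0.12],[0,0,0,-0.12],[0,0,0,-0.12],[0,0,0,-0.12],[0,0,0,-0.12]]
  ],
  "gripper": 0
}}

```text
time: 0.62
ee_pos: [0.2401, -0.4947, 0.2311]
tcp_rot: [-180.0, -0.0, 60.6]
wrist_force: [0.5, -0.0, -0.6]
opening: 0.0257
grasp_force: 0.0
```

{"name": "play_rows", "arguments": {
  "steps": [
    [[0,0,0,-0.12],[0,0,0,-0.12],[0,0,0,-0.12],[0,0,0,-0.12],[0,0,0,-0.12]]
  ]
}}

```text
time: 1.03
ee_pos: [0.2401, -0.4948, 0.2311]
tcp_rot: [-180.0, -0.0, 95.0]
wrist_force: [-0.7, -0.4, -0.1]
opening: 0.0
grasp_force: 0.0
```

{"name": "play_rows", "arguments": {
  "steps": [
    [[0,0,0,-0.12],[0,0,0,-0.12],[0,0,0,-0.12],[0,0,0,-0.12],[0,0,0,-0.12]]
  ]
}}

```text
time: 1.45
ee_pos: [0.2401, -0.4948, 0.2311]
tcp_rot: [180.0, -0.0, 129.4]
wrist_force: [-0.5, 0.1, 0.3]
opening: -0.0002
grasp_force: 0.0
```

{"name": "play_rows", "arguments": {
  "steps": [
    [[0,0,0,-0.12],[0,0,0,-0.12],[0,0,0,-0.12],[0,0,0,-0.12],[0,0,0,-0.12]]
  ]
}}

```text
time: 1.87
ee_pos: [0.2401, -0.4947, 0.2311]
tcp_rot: [180.0, -0.0, 163.7]
wrist_force: [-0.4, -0.7, -0.4]
opening: -0.0001
grasp_force: 0.0
```

{"name": "play_rows", "arguments": {
  "steps": [
    [[0,0,0,-0.12],[0,0,0,-0.12],[0,0,0,-0.12],[0,0,0,0],[0,0,0,0]]
  ]
}}

```text
time: 2.28
ee_pos: [0.2401, -0.4948, 0.2311]
tcp_rot: [180.0, -0.0, -176.2]
wrist_force: [-0.3, 0.2, 0.4]
opening: -0.0003
grasp_force: 0.0
```

{"name": "play_rows", "arguments": {
  "steps": [
    [[-0.02,0.0271,0.012,0],[-0.02,0.0271,0.012,0],[-0.02,0.0271,0.012,0],[-0.02,0.0271,0.012,0],[-0.02,0.0271,0.012,0]]
  ]
}}

```text
time: 2.7
ee_pos: [0.3308, -0.3513, 0.1707]
tcp_rot: [-180.0, 0.0, -176.3]
wrist_force: [0.3, 0.0, 0.3]
opening: -0.0003
grasp_force: 0.0
```

{"name": "play_rows", "arguments": {
  "steps": [
    [[-0.02,0.0271,0.012,0],[-0.02,0.0271,0.012,0],[-0.02,0.0271,0.012,0],[-0.02,0.0271,0.012,0],[-0.02,0.0271,0.012,0]]
  ]
}}

```text
time: 3.12
ee_pos: [0.4212, -0.2089, 0.1109]
tcp_rot: [-180.0, 0.0, -176.3]
wrist_force: [0.1, -0.3, 0.2]
opening: -0.0
grasp_force: 0.0
```

{"name": "play_rows", "arguments": {
  "steps": [
    [[-0.01,0,0,0],[-0.01,0,0,0],[0,0,0,0],[0,0,0,0],[0,0,0,0]]
  ]
}}

```text
time: 3.53
ee_pos: [0.4402, -0.21, 0.1116]
tcp_rot: [-180.0, 0.0, -176.1]
wrist_force: [0.1, 0.4, -0.4]
opening: 0.0003
grasp_force: 0.0
```

Run:
```python
from workcell import bot
from h import *
import cv2
o=bot.get_obs();d=o["ee_pos"][:2]-np.array([.5455,-.1436]);a=np.radians(3.94);print(d@[np.cos(a),np.sin(a)],d@[-np.sin(a),np.cos(a)],o["q"])
i=bot.camera("side")["img"]
cv2.imwrite("pics/s1.png",cv2.resize(i[180:380,250:500],None,fx=3,fy=3))
```

```text
-0.10958213484835158 -0.0589897339670165 [-2.54926792e+01 -4.22824871e+00 -1.24035427e+01  8.18171533e+01
 -1.26902626e-02 -2.93884301e+01]
```

View pics/s1.png

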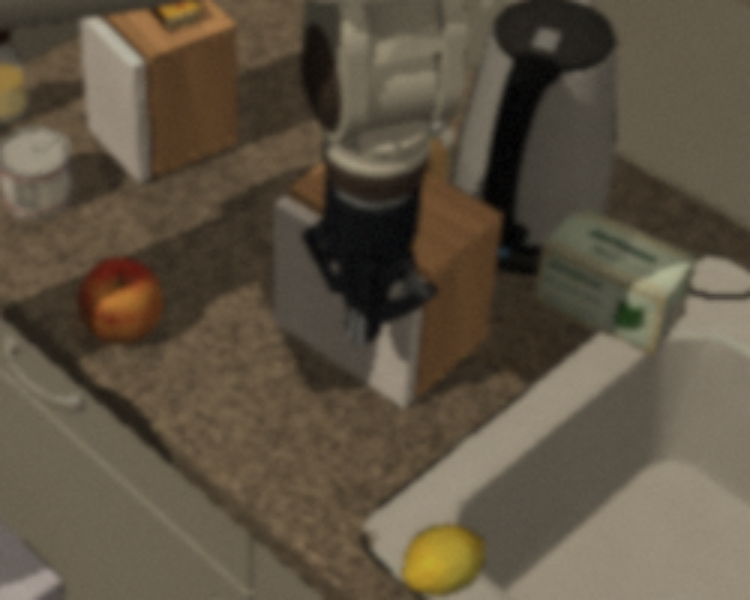

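The crop shows the shut fingers at about (358,335), in front of the wide door near its free edge. The tool body is above the cupboard and the apple and lemon are clear. I'll approach and press.

{"name": "play_rows", "arguments": {
  "steps": [
    [[-0.01,0,0,0],[-0.008,0,0,0],[-0.005,0,0,0],[-0.002,0,0,0],[0,0,0,0]]
  ]
}}

```text
time: 4.0
ee_pos: [0.466, -0.2073, 0.1111]
tcp_rot: [180.0, -0.0, -176.0]
wrist_force: [-0.8, -0.9, 0.0]
opening: 0.0003
grasp_force: 0.0
```

{"name": "play_rows", "arguments": {
  "steps": [
    [[-0.001,0,0,0],[-0.001,0,0,0],[-0.001,0,0,0],[0,0,0,0],[0,0,0,0]]
  ]
}}

```text
time: 4.42
ee_pos: [0.468, -0.2071, 0.1111]
tcp_rot: [180.0, -0.0, -176.0]
wrist_force: [-4.1, -0.7, -0.7]
opening: -0.0
grasp_force: 0.0
```

{"name": "play_rows", "arguments": {
  "steps": [
    [[-0.001,0,0,0],[-0.001,0,0,0],[-0.0005,0,0,0],[0,0,0,0],[0,0,0,0]]
  ]
}}

```text
time: 4.83
ee_pos: [0.4708, -0.207, 0.1112]
tcp_rot: [-180.0, -0.0, -176.0]
wrist_force: [-4.7, -1.3, -0.3]
opening: -0.0003
grasp_force: 0.0
```

{"name": "play_rows", "arguments": {
  "steps": [
    [[-0.001,0,0,0],[-0.0005,0,0,0],[0,0,0,0],[0,0,0,0],[0,0,0,0]]
  ]
}}

```text
time: 5.25
ee_pos: [0.4713, -0.2069, 0.1111]
tcp_rot: [180.0, -0.1, -176.0]
wrist_force: [-10.4, -1.9, 0.9]
opening: -0.0003
grasp_force: 0.0
```

It has reached the pressed-in stop, so I'll back off quickly.

{"name": "play_rows", "arguments": {
  "steps": [
    [[0.03,0,0,0],[0.035,0,0,0],[0.035,0,0,0],[0.03,0,0,0],[0,0,0,0]]
  ]
}}

```text
time: 5.67
ee_pos: [0.3399, -0.2159, 0.1119]
tcp_rot: [-180.0, 0.0, -176.1]
wrist_force: [-0.4, 0.1, 0.9]
opening: -0.0002
grasp_force: 0.0
```

{"name": "play_rows", "arguments": {
  "steps": [
    [[0,-0.02,0,0],[0,-0.03,0,0],[0,-0.03,0,0],[0,-0.02,0,0],[0,0,0,0]]
  ]
}}

```text
time: 6.08
ee_pos: [0.351, -0.3188, 0.1113]
tcp_rot: [-179.9, 0.1, -176.1]
wrist_force: [0.8, -0.4, 0.4]
opening: 0.0003
grasp_force: 0.0
```

Run:
```python
from workcell import bot
from h import *
import cv2
o=bot.get_obs();d=o["ee_pos"][:2]-np.array([.5455,-.1436]);a=np.radians(3.94);print(d@[np.cos(a),np.sin(a)],d@[-np.sin(a),np.cos(a)],o["ee_pos"])
i=bot.camera("top")["img"];cv2.imwrite("pics/t2.png",i)
cv2.imwrite("pics/c2.png",cv2.resize(i[175:325,290:480],None,fx=4,fy=4))
```

```text
-0.20612406008534892 -0.16142717965049144 [ 0.35095505 -0.31880881  0.11130723]
```

View pics/c2.png

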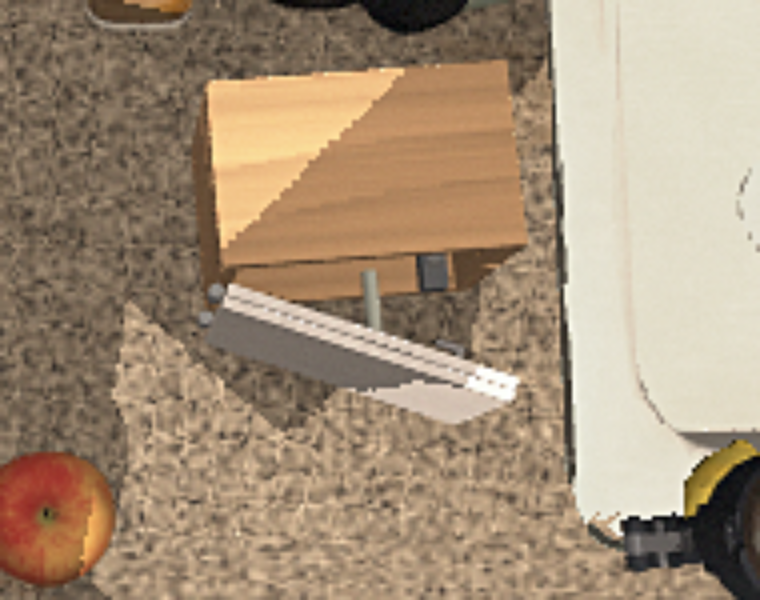

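The crop shows the wide door sprung ajar, about 0.38 rad, with its free edge at (518,385). The gap behind it is clear and the gripper is off to the right at (660,540). Next I'll move to the right of the gap, turn with the door and enter.

{"name": "play_rows", "arguments": {
  "steps": [
    [[-0.03,0,0,0],[-0.032,0,0,0],[-0.032,0,0,0],[-0.03,0,0,0],[0,0,0,0]]
  ]
}}

```text
time: 6.55
ee_pos: [0.4781, -0.3053, 0.1106]
tcp_rot: [180.0, 0.1, -175.8]
wrist_force: [0.4, -0.4, 0.4]
opening: -0.0002
grasp_force: 0.0
```

{"name": "play_rows", "arguments": {
  "steps": [
    [[0,0,0,0.1],[0,0,0,0.1],[0,0,0,0.1],[0,0,0,0.1],[0,0,0,0]]
  ]
}}

```text
time: 6.97
ee_pos: [0.4739, -0.3061, 0.1115]
tcp_rot: [180.0, 0.0, 160.9]
wrist_force: [-0.2, -0.2, -0.2]
opening: 0.0001
grasp_force: 0.0
```

```bash
cat >> h.py <<'E'
def loc(o):
    d=o["ee_pos"][:2]-np.array([.5455,-.1436]);a=np.radians(3.94)
    return d@[np.cos(a),np.sin(a)],d@[-np.sin(a),np.cos(a)],o["tcp_rot"][2]-3.94
E
python3 - <<'E'
from workcell import bot
from h import *
print(loc(bot.get_obs()),bot.get_obs()["q"])
E
```

```text
(np.float64(-0.08254561208289982), np.float64(-0.15716998319930783), np.float64(156.95771558869717)) [-3.28695927e+01  6.17732931e+00 -1.86621257e+00  8.19252214e+01
  3.11112175e-02 -1.37673074e+01]
```

{"name": "play_rows", "arguments": {
  "steps": [
    [[0.008,0.02,0,0],[0.008,0.02,0,0],[0.008,0.02,0,0],[0.008,0.02,0,0],[0.008,0.02,0,0]]
  ]
}}

```text
time: 7.38
ee_pos: [0.468, -0.1979, 0.1115]
tcp_rot: [180.0, 0.0, 161.3]
wrist_force: [0.2, 0.2, 0.1]
opening: -0.0
grasp_force: 0.0
```

Run:
```python
from workcell import bot
from h import *
o=bot.get_obs()
x,y,w=loc(o);print(x,y,w,o["wrist_force"])
# arc: door angle t, tool on inner face at radius r, offset 18mm (7+11) along inner normal
def pos(t,r=.135,e=.018):
    return np.array([-.063,.08])+r*np.array([-np.sin(t),-np.cos(t)])+e*np.array([np.cos(t),-np.sin(t)])
print("start pos at .4",pos(.4))
p=np.array([x,y]);th=np.pi-np.radians(w)
for t in np.linspace(.4,1.45,11):
    tgt=pos(t);d=tgt-p
    tx=np.array([-np.cos(th),np.sin(th)]);ty=np.array([np.sin(th),np.cos(th)])
    print(round(t,3),"tx %.4f ty %.4f turn %.3f"%(d@tx,d@ty,t-th)); p=tgt;th=t
```

```text
-0.08103147038203516 -0.048821986708722245 157.39035285438166 [0.20306293 0.16355397 0.10653276]
start pos at .4 [-0.09899238 -0.05135276]
0.4 tx 0.0156 ty -0.0092 turn 0.005
0.505 tx 0.0142 ty -0.0011 turn 0.105
0.61 tx 0.0142 ty -0.0011 turn 0.105
0.715 tx 0.0142 ty -0.0011 turn 0.105
0.82 tx 0.0142 ty -0.0011 turn 0.105
0.925 tx 0.0142 ty -0.0011 turn 0.105
1.03 tx 0.0142 ty -0.0011 turn 0.105
1.135 tx 0.0142 ty -0.0011 turn 0.105
1.24 tx 0.0142 ty -0.0011 turn 0.105
1.345 tx 0.0142 ty -0.0011 turn 0.105
1.45 tx 0.0142 ty -0.0011 turn 0.105
```

{"name": "play_rows", "arguments": {
  "steps": [
    [[0.005,-0.003,0,0],[0.005,-0.003,0,0],[0.006,-0.003,0,0],[0.0095,-0.0007,0,0.07],[0.0095,-0.0007,0,0.07]]
  ]
}}

```text
time: 7.8
ee_pos: [0.4311, -0.198, 0.1113]
tcp_rot: [-180.0, 0.0, 152.9]
wrist_force: [-0.8, -0.2, -0.1]
opening: 0.0002
grasp_force: 0.0
```

{"name": "play_rows", "arguments": {
  "steps": [
    [[0.0095,-0.0007,0,0.07],[0.0095,-0.0007,0,0.07],[0.0095,-0.0007,0,0.07],[0.0095,-0.0007,0,0.07],[0.0095,-0.0007,0,0.07]]
  ]
}}

```text
time: 8.22
ee_pos: [0.3902, -0.1737, 0.1113]
tcp_rot: [180.0, 0.0, 132.8]
wrist_force: [-0.1, -0.1, 0.7]
opening: 0.0002
grasp_force: 0.0
```

Run:
```python
from workcell import bot
from h import *
import cv2
o=bot.get_obs();print(loc(o),o["q"])
i=bot.camera("top")["img"]
cv2.imwrite("pics/c3.png",cv2.resize(i[175:325,270:460],None,fx=4,fy=4))
```

```text
(np.float64(-0.1569730633272269), np.float64(-0.019369960495376932), np.float64(128.87921186926627)) [-2.39913048e+01 -1.26824279e+01 -1.98827263e+01  8.27804446e+01
 -7.33682237e-03  2.31894820e+01]
```

View pics/c3.png

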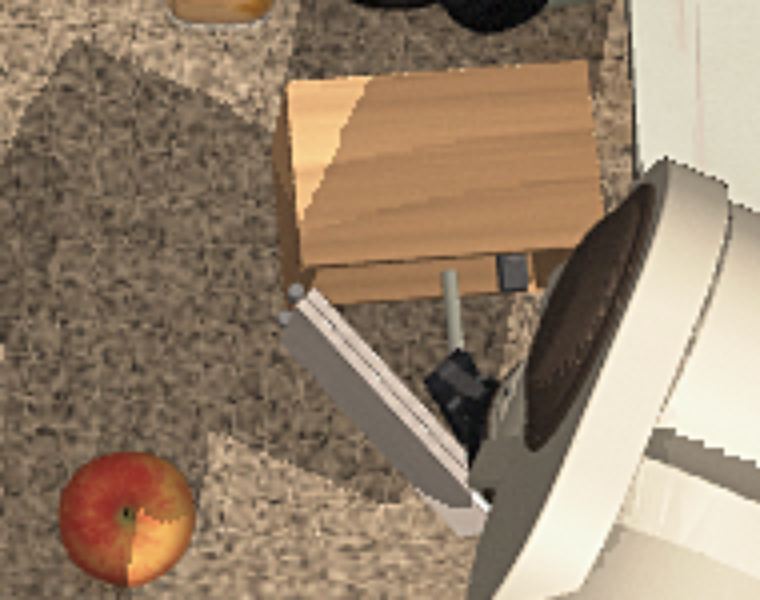

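The crop shows the door at about 0.9 rad with the fingers behind it at (480,410), and the apple untouched at (130,515). I'll continue along the arc and ease off near the end.

{"name": "play_rows", "arguments": {
  "steps": [
    [[0.0095,-0.0007,0,0.07],[0.0095,-0.0007,0,0.07],[0.0095,-0.0007,0,0.07],[0.0095,-0.0007,0,0.07],[0.0095,-0.0007,0,0.07]]
  ]
}}

```text
time: 8.68
ee_pos: [0.3607, -0.1368, 0.1113]
tcp_rot: [180.0, 0.0, 112.9]
wrist_force: [-0.7, -0.3, 0.6]
opening: 0.0002
grasp_force: 0.0
```

{"name": "play_rows", "arguments": {
  "steps": [
    [[0.0095,-0.0007,0,0.07],[0.008,-0.0006,0,0.06],[0.007,-0.0005,0,0.05],[0.004,-0.0003,0,0.03],[0.002,0,0,0.01]]
  ]
}}

```text
time: 9.1
ee_pos: [0.3495, -0.1083, 0.1114]
tcp_rot: [180.0, 0.0, 100.4]
wrist_force: [-0.7, -0.1, 0.1]
opening: -0.0003
grasp_force: 0.0
```

{"name": "play_rows", "arguments": {
  "steps": [
    [[0,0,0,0],[0,0,0,0],[-0.004,0,0,0],[-0.02,0,0,0],[-0.03,0,0,0]]
  ]
}}

```text
time: 9.52
ee_pos: [0.3595, -0.1613, 0.1115]
tcp_rot: [180.0, -0.0, 100.6]
wrist_force: [0.8, 0.5, 0.3]
opening: -0.0002
grasp_force: 0.0
```

{"name": "play_rows", "arguments": {
  "steps": [
    [[-0.03,0,0,0],[-0.03,0,0,0],[-0.03,0,0,0],[-0.01,0,0,0],[0,0,0,0]]
  ]
}}

```text
time: 9.93
ee_pos: [0.3772, -0.2617, 0.1107]
tcp_rot: [-180.0, -0.0, 100.2]
wrist_force: [-0.3, 0.2, 0.3]
opening: -0.0
grasp_force: 0.0
```

Run:
```python
from workcell import bot
from h import *
import cv2
o=bot.get_obs();print(loc(o),o["q"])
i=bot.camera("top")["img"]
cv2.imwrite("pics/c4.png",i)
```

```text
(np.float64(-0.17600221671955893), np.float64(-0.10628614972433098), np.float64(96.3090093649968)) [-3.47455732e+01 -8.11634518e+00 -1.60555013e+01  8.21114240e+01
 -1.43537561e-02  4.50054135e+01]
```

View pics/c4.png

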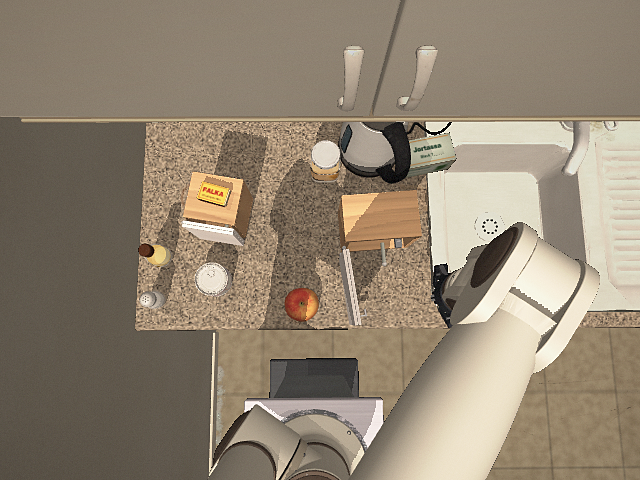

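The wide door stands straight out, running from (345,250) to (354,325). The apple, the tin and the narrow door are unmoved, and the gripper at (440,290) is clear of everything. I'm handing the job in.

```bash
python3 -c "
from workcell import bot
print(bot.job_done())"
```

```text
the job is handed in; nothing more can be done
None
```

The wide door was pressed, sprang ajar untouched, and was pushed out to about 1.5 rad, where it stayed. The narrow door and the loose things near it look unmoved in the last picture, and the job is handed in; no verdict was returned.

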